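# Close the sharps container and lock its hatch

## Task

Close the full sharps container for disposal: slide its hatch fully shut along the rails, then turn the lock knob clockwise (seen from above) until it clicks past its detent and the bolt stays out. Stop soon after the click, without forcing the knob on towards its end stop, and leave the things beside the container alone.

Things in the scene. Friction and masses are not known exactly. Their poses are not given: they have to be found in the camera images.
- bin: Yellow sharps container, fixed to the bench, 200 (x) by 300 (y) by 125 mm high; red lid, 212 by 312 mm, flat top at 135 mm. Origin: centre of the underside, z up, y along its length. Along +y on the lid: the sliding hatch between two low rails (11 mm above the lid, outer faces at x = +-53 mm), then the round lock housing with the knob at y = +105 mm.
- hatch (a joint): Travel of the red hatch along the container's +y, in m: 0 wide open, 0.075 fully shut, at a hard stop. Starts 45 to 75 mm short of shut, slides with about 3 N of friction and stays where it is left. Its plate is 84 by 86 by 5 mm, top at 140.5 mm; its edges run under the lips of the rails.
- hatch_grip (a point): Point in the hatch's upright grip fin, at its middle, 7 mm below its top (163.5 mm above the bench). Axes as the container's. The fin is 12 mm thick along y, 40 mm long along x and stands 30 mm above the hatch plate, up to 170.5 mm. With the hatch shut this point is at the container's x = 0, y = 0.
- knob_grip (a point): Point on the axis of the red knob, 8 mm below the top of its grip wing (179 mm above the bench). z up, x along the wing, y through its thickness; it turns with the knob. The wing is 46 mm long, 14 mm thick, 30 mm high (157 to 187 mm above the bench), on a disc of 56 mm diameter, 8 mm high. It starts at any of some 1.1 rad of angles.
- lock (a point): Centre of the lock housing's top (64 mm diameter, 149 mm above the bench), fixed, on the knob's axis. Turned clockwise, the knob (friction 0.04 N m) meets a spring detent whose top lies 1.8 to 2.25 rad from the start; no angle seen tells where. From 0.3 rad before the top 0.15 to 0.3 N m resists (let go: it springs back); past the top the spring drives it on 0.25 rad: the click.
- bolt_tip (a point): Front end of the steel bolt (14 mm wide, 6 mm high, axis 145.5 mm above the bench) that slides out of the housing along the container's -y. Its y in the container's frame: +55 mm unlocked, moving only from 0.5 rad before the detent's top, about +51 at the top, about +47 after the click. Beyond +41 (0.55 rad past the top) the lock is over-driven; the end stop is 0.85 rad past the top.
- spray: Bystander: white bottle, 52 mm diameter, 150 mm high, loose beside the container. Origin: centre of its underside.
- dish: Bystander: white bowl, 90 mm diameter, 40 mm high, loose beside the container. Origin: centre of its underside.
- jar: Bystander: small amber glass jar, 48 mm diameter, 60 mm high, loose on the bench on the far side (+x) of the container. Origin: centre of its underside.

How it is judged:
By the outcome, as a careful person would: the job done as asked, in the order asked, and still so for the second after the job is handed in, with the robot touching nothing.
It also fails if it takes over 70 s, if anything falls off the work surface, if the arm or the gripper's body presses on something with over 40 N, if the wrist force passes 120 N, or if a joint passes its speed limit or range.

## Robot

A 6-joint arm with a two-finger parallel gripper is mounted at the origin on the work surface. World frame = base frame: x ahead of the robot, y to its left, z up, the work surface at z = 0. Lengths are in m, angles in rad, forces in N, time in s.
With the tool pointing down it reaches from about 0.35 to 1 m from the base axis. Payload 7.1 kg.
Tool frame: the origin (TCP) lies at the very end of the fingers, on their centre line; the grasp point (between the pads) lies 19 mm behind it; z points along the fingers, y is the line along which they close (so a half turn about z gives the same grasp; the last joint's range is limited). The gripper opens to 85 mm and grips with 20 to 120 N. Pads are 22 mm wide; open, the fingers measure 114 mm over their backs; the gripper's body (76 mm by 85 mm) begins 54 mm behind the grasp point. The pads swing forward as they close: fully open they stand 13 mm farther back than shut.
Start: joints at [-1.197, 0.423, 1.63, -0, 1.089, -0.019], TCP at [0.239, -0.577, 0.231] pointing down, gripper open.
Joint ranges: [-3, 3], [-0.9, 2.11], [0.09, 2.58], [-1.31, 4.45], [0.11, 2.69], [-2.54, 2.54]. Speed limits (rad/s): [2.39, 2.39, 3.01, 3.14, 3.14, 3.14].

## Interface

Orientations are given as a rotation vector (axis times angle).
In Python, from workcell import bot gives the robot as it stands. The module is installed in compiled form; this text tells all that it offers.
- The arm moves only by the shell command python3 -m handwheel 'ROWS'. ROWS is JSON, a list of rows, each a list of 7 numbers: the shift along the tool's x, y, z in m, then the turn, a rotation vector about the tool's x, y, z in degrees, then the finger opening in m, from 0 to 0.0854. In form: [[x, y, z, ax, ay, az, jaw], ...]. A call has 1 to 10 rows; each row shifts and turns the commanded pose from where the row before left it, along the tool's axes as they then stand; what a row does not reach is not made up. A row lasts 1/12 s, in which the tool goes at most 41.7 mm and 7.16 degrees, less where a joint would pass 70% of its speed; a pose out of reach is approached as far as the arm can. A call with a gripper value outside its range is refused whole. The fingers move at their own pace and stop on an object; the grip force is fixed at half the most. Time passes only in rows, so rows that do not move let the fingers close. It gives the time, the measured TCP pose, the force, the opening and the grip force at its end, in the units of the state.
- bot.read_state(): the state, without advancing time (a new reading comes with each control period).
- bot.capture(name): name is "scene" or "top"; returns the picture (400x640x3 uint8, red, green, blue); there is no depth.
- bot.camera_info(name): a dict with "mtx" (3x3 intrinsics, pixels), "extrinsics" (4x4, takes a point from camera to world coordinates). Camera axes: x right, y down, z forward; pixel columns grow to the right and rows downward; lengths in m; the calibration is good to about 2 mm. A picture is of the moment at which its call begins. camera_info takes no time and is no camera call.
- bot.hand_in(): hands the job in; it is judged then, once.
The state is a dict: "time": time; "joints": joint angles; "qd": joint speeds; "effort": joint torques, N m; "tcp_pos": TCP position; "tcp_rot": TCP orientation; "ft_force": force on the tool from outside, world axes, zero at the start; "ft_torque": the same for the moment, N m; "opening": opening from 0.0 (shut) to 1.0 (fully open); "gripper_force": force on a finger pad.
Only numpy, scipy, OpenCV 4.12 (cv2) and the standard library are available. Lean on these libraries where they do the work, as an engineer would, in place of code of your own. Each camera call takes 0.05 s, during which the arm holds its last target. There are 200 camera calls.

## Working session

There is one attempt and no reset: what is moved stays moved. The work goes in short steps, Python scripts to look and compute and a shell command to move; the robot and the scene stay as the last step left them, time stands still between calls to the robot, and variables do not carry over. Pictures are saved under pics/ and viewed, at most 10 in all, crops included, and the job is handed in when it is done.

```bash
mkdir -p pics
python3 - <<'E'
from workcell import bot
import cv2,numpy as np
for n in("scene","top"):
    im=bot.capture(n); cv2.imwrite(f"pics/{n}0.png",im[:,:,::-1])
    c=bot.camera_info(n); print(n,np.round(c["mtx"],1).tolist(),np.round(c["extrinsics"],3).tolist())
s=bot.read_state(); print(s)
E
```

```text
scene [[410.9, 0.0, 319.3], [0.0, 410.9, 200.4], [0.0, 0.0, 1.0]] [[0.372, 0.662, -0.651, 1.318], [0.928, -0.255, 0.27, -0.259], [0.012, -0.705, -0.709, 0.904], [0.0, 0.0, 0.0, 1.0]]
top [[411.0, 0.0, 318.7], [0.0, 411.0, 198.6], [0.0, 0.0, 1.0]] [[-0.187, -0.956, 0.225, 0.414], [-0.982, 0.182, -0.041, 0.061], [-0.001, -0.228, -0.974, 0.945], [0.0, 0.0, 0.0, 1.0]]
{'time': 0.1, 'joints': array([-1.19702242e+00,  4.23771142e-01,  1.63064302e+00, -1.03232590e-05,
        1.08858086e+00, -1.89869953e-02]), 'qd': array([ 0.00110611, -0.00040671, -0.00034448,  0.00073516, -0.00108832,
        0.0020425 ]), 'effort': array([-1.90325190e-03, -5.58428407e+01, -2.82445371e+01, -1.08611000e-04,
        2.95076301e-03, -2.65752766e-05]), 'tcp_pos': array([ 0.23905643, -0.57692599,  0.23060765]), 'tcp_rot': array([-3.07985514e+00, -6.12727924e-01,  4.02681710e-04]), 'ft_force': array([ 0.44889719, -1.1048051 ,  0.63654854]), 'ft_torque': array([ 0.03265247, -0.04000992, -0.03728175]), 'gripper_force': 0.0, 'opening': 1.0018807480901473}
```

View pics/top0.png

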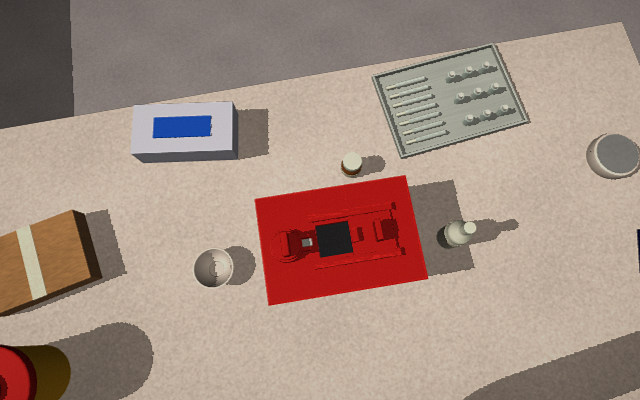

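View pics/scene0.png

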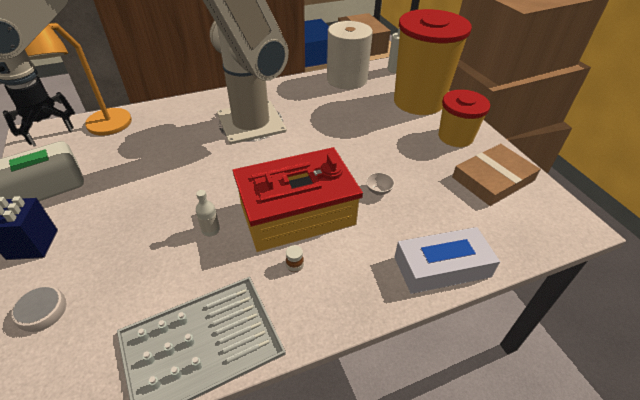

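The top view shows the red lid with corners near (255,198), (406,177), (428,278) and (268,304). The knob is near (290,243), the open hatch with its fin near (385,230), and the bolt near (307,242). The dish is at (213,268), the spray at (460,233) and the jar at (351,163).

```bash
cat > h.py <<'E'
import cv2,numpy as np
from workcell import bot
def cast(n,px,z):
    c=bot.camera_info(n);K=np.array(c["mtx"]);T=np.array(c["extrinsics"])
    p=np.atleast_2d(np.array(px,float)); d=np.c_[p,np.ones(len(p))]@np.linalg.inv(K).T@T[:3,:3].T
    o=T[:3,3]; return o+d*((z-o[2])/d[:,2])[:,None]
def proj(n,P):
    c=bot.camera_info(n);K=np.array(c["mtx"]);T=np.linalg.inv(np.array(c["extrinsics"]))
    q=(np.atleast_2d(P)@T[:3,:3].T+T[:3,3])@K.T; return q[:,:2]/q[:,2:]
def lid(n,im):
    b,g,r=[im[:,:,i].astype(int) for i in (2,1,0)]
    m=((r>90)&(g<60)&(b<60)).astype(np.uint8)
    if n=="top": m[:,:150]=0
    else: m[:140]=0; m[:,400:]=0
    cs,_=cv2.findContours(cv2.morphologyEx(m,cv2.MORPH_CLOSE,np.ones((5,5))),0,1)
    return max(cs,key=cv2.contourArea)
E
python3 - <<'E'
from h import *
for n in("top","scene"):
    im=cv2.imread(f"pics/{n}0.png")[:,:,::-1]
    c=lid(n,im)
    P=cast(n,c[:,0],0.135)[:,:2]
    (cx,cy),(w,h),a=cv2.minAreaRect((P*1000).astype(np.float32)); print(n,cx,cy,w,h,a)
im=cv2.imread("pics/top0.png")[165:310,245:435]
cv2.imwrite("pics/crop0.png",cv2.convertScaleAbs(cv2.resize(im,None,fx=4,fy=4,interpolation=2),alpha=1.3,beta=20))
E
```

```text
top 515.5255126953125 1.4021759033203125 311.54931640625 211.1348876953125 88.52342987060547
scene 525.1213989257812 -0.45367431640625 313.2379150390625 228.17526245117188 88.4928970336914
```

View pics/crop0.png

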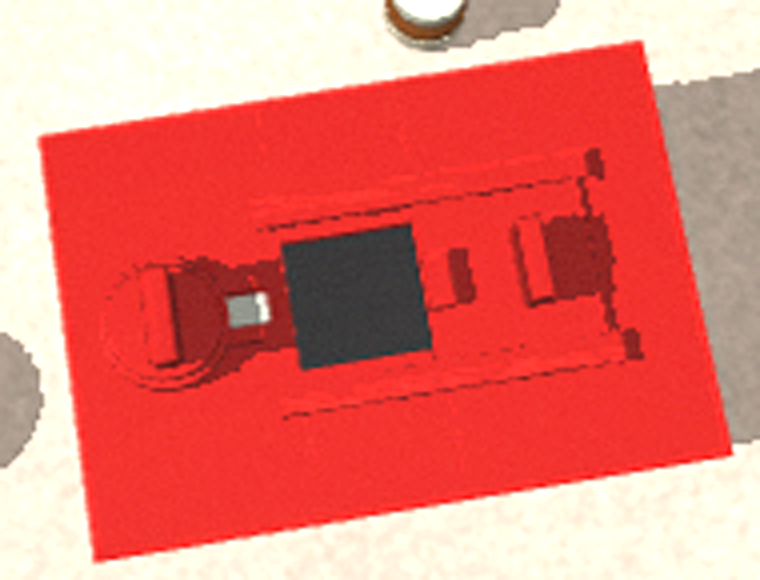

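The crop shows the fin's top face centred near crop (537,258) and the knob wing's top near (162,316). The wing lies about across the bin, and the bolt tip is near (268,308).

Run:
```python
from h import *
yaw=np.radians(-1.48);C=np.array([.5155,.0014]);R=np.array([[np.cos(yaw),-np.sin(yaw)],[np.sin(yaw),np.cos(yaw)]])
f=lambda p,z:(cast("top",np.array(p)/4+[245,165],z)[:,:2]-C)@R*1000
print("fin",f([[522,220],[540,217],[553,295],[530,303],[537,258]],.1705).round(1).tolist())
print("wing",f([[143,268],[167,268],[180,360],[155,367],[162,316]],.187).round(1).tolist())
print("bolt",f([[268,293],[270,320]],.1485).round(1).tolist())
print("world knob",C+R@[0,.105],"fin shut",C, )
for x in (-.06,-.055): print("fin at",x,C+R@[0,x])
```

```text
fin [[17.5, -71.6], [17.5, -80.4], [-20.2, -79.2], [-22.2, -67.7], [-1.7, -75.1]]
wing [[21.1, 109.2], [19.3, 98.2], [-23.7, 98.4], [-25.0, 110.2], [-2.4, 103.7]]
bolt [[5.5, 53.6], [-7.7, 54.7]]
world knob [0.51821194 0.10636497] fin shut [0.5155 0.0014]
fin at -0.06 [ 0.51395032 -0.05857998]
fin at -0.055 [ 0.51407946 -0.05358165]
```

```bash
python3 -m handwheel '[[0.0278,-0.0225,0,0,0,0,0.085],[0.0278,-0.0225,0,0,0,0,0.085],[0.0278,-0.0225,0,0,0,0,0.085],[0.0278,-0.0225,0,0,0,0,0.085],[0.0278,-0.0225,0,0,0,0,0.085],[0.0278,-0.0225,0,0,0,0,0.085],[0.0278,-0.0225,0,0,0,0,0.085],[0.0278,-0.0225,0,0,0,0,0.085]]'
python3 -m handwheel '[[0.0278,-0.0225,0,0,0,0,0.085],[0.0278,-0.0225,0,0,0,0,0.085],[0.0278,-0.0225,0,0,0,0,0.085],[0.0278,-0.0225,0,0,0,0,0.085],[0.0278,-0.0225,0,0,0,0,0.085],[0.0278,-0.0225,0,0,0,0,0.085],[0.0278,-0.0225,0,0,0,0,0.085],[0.0278,-0.0225,0,0,0,0,0.085]]'
python3 -m handwheel '[[0,0,0,0,0,-7.1,0.04],[0,0,0,0,0,-7.1,0.04],[0,0,0,0,0,-7.1,0.04],[0,0,0,0,0,-7.1,0.04],[0,0,0,0,0,-7.1,0.04],[0,0,0,0,0,-7.1,0.04],[0,0,0,0,0,-7.1,0.04],[0,0,0,0,0,-7.1,0.04],[0,0,0,0,0,-7.1,0.04],[0,0,0,0,0,-7.1,0.04]]'
python3 -m handwheel '[[0,0,0,0,0,-7.1,0.04],[0,0,0,0,0,-7.1,0.04],[0,0,0,0,0,-7.1,0.04],[0,0,0,0,0,-7.1,0.04],[0,0,0,0,0,-7.1,0.04],[0,0,0,0,0,-7.1,0.04],[0,0,0,0,0,-7.1,0.04],[0,0,0,0,0,-7.1,0.04],[0,0,0,0,0,-7.1,0.04],[0,0,0,0,0,-7.1,0.04]]'
cat >> h.py <<'E'
def st():
    from scipy.spatial.transform import Rotation as Ro
    s=bot.read_state(); M=Ro.from_rotvec(s["tcp_rot"]).as_matrix()
    print("t",round(s["time"],2),"p",s["tcp_pos"].round(4),"yang",round(np.degrees(np.arctan2(M[1,1],M[0,1])),2),"z",M[:,2].round(3),"F",s["ft_force"].round(1),"T",s["ft_torque"].round(2),"open",round(s["opening"],3),"g",round(s["gripper_force"],1),"j6",round(s["joints"][5],2))
    return s,M
def to(P): # shift in tool axes to world point P (TCP)
    s,M=st(); print("tool shift",(M.T@(np.array(P)-s["tcp_pos"])).round(4))
E
python3 -c "
from h import *; to([.5118,-.0736,.21])"
```

```text
time: 0.77
tcp_pos: [0.3761, -0.3242, 0.2311]
tcp_rot: [-3.081, -0.612, 0.0]
ft_force: [0.7, -0.7, 0.5]
opening: 0.994
gripper_force: 0.0
time: 1.43
tcp_pos: [0.5127, -0.0727, 0.2312]
tcp_rot: [-3.081, -0.613, 0.001]
ft_force: [1.2, -0.3, -0.3]
opening: 0.992
gripper_force: 0.0
time: 2.27
tcp_pos: [0.5121, -0.0745, 0.231]
tcp_rot: [-2.145, -2.295, 0.001]
ft_force: [0.3, -0.9, -0.2]
opening: 0.469
gripper_force: 0.0
time: 3.1
tcp_pos: [0.5121, -0.0745, 0.231]
tcp_rot: [-0.414, -3.113, -0.0]
ft_force: [0.3, -0.6, -0.2]
opening: 0.466
gripper_force: 0.0
t 3.1 p [ 0.5121 -0.0745  0.231 ] yang 74.86 z [-0.001  0.    -1.   ] F [ 0.3 -0.6 -0.2] T [-0.02 -0.02  0.01] open 0.466 g 0.0 j6 -1.47
tool shift [0.0005 0.0008 0.021 ]
```

```bash
python3 -m handwheel '[[0,0,0.003,0,0,-6.8,0.04],[0,0,0.003,0,0,-6.8,0.04],[0,0,0.019,0,0,0,0.04],[0,0,0.02,0,0,0,0.04],[0,0,0.02,0,0,0,0.04],[0,0,0.01,0,0,0,0.04],[0,0,0.008,0,0,0,0.04],[0,0,0,0,0,0,0.04]]'
python3 -c "
from h import *; st(); cv2.imwrite('pics/s1.png',cv2.resize(bot.capture('scene')[130:270,200:400,::-1],None,fx=4,fy=4))"
```

```text
time: 3.77
tcp_pos: [0.5115, -0.0744, 0.1469]
tcp_rot: [-0.052, -3.138, -0.001]
ft_force: [-0.2, 0.3, 0.6]
opening: 0.471
gripper_force: 0.0
t 3.77 p [ 0.5115 -0.0744  0.1469] yang 88.11 z [-0.003  0.    -1.   ] F [-0.2  0.3  0.6] T [-0.    0.02  0.05] open 0.471 g 0.0 j6 -1.71
```

View pics/s1.png

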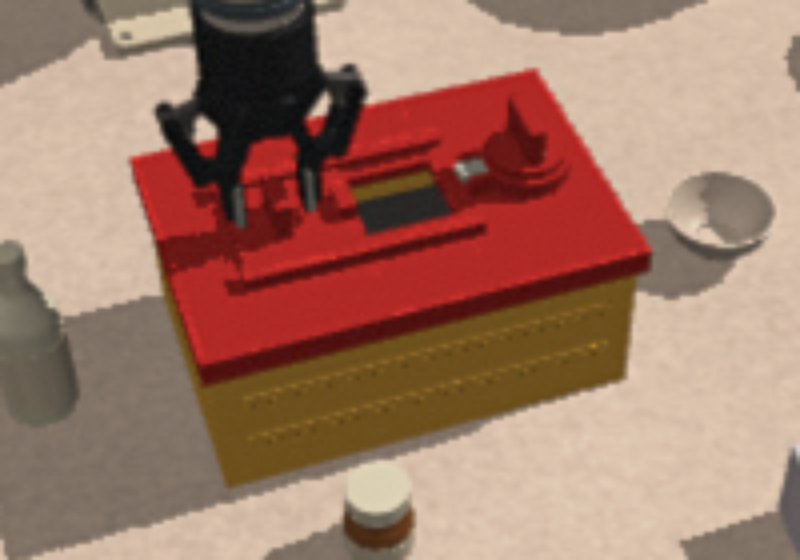

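The fingers at crop (240,200) and (310,190) stand on either side of the fin at (280,195), so I'll close on it.

```bash
python3 -m handwheel '[[0,0,0,0,0,0,0.03],[0,0,0,0,0,0,0.02],[0,0,0,0,0,0,0.01],[0,0,0,0,0,0,0.005],[0,0,0,0,0,0,0.005],[0,0,0,0,0,0,0.005],[0,0,0,0,0,0,0.005],[0,0,0,0,0,0,0.005]]'
python3 -c "
from h import *; st()"
```

```text
time: 4.48
tcp_pos: [0.5132, -0.0724, 0.1496]
tcp_rot: [0.053, 3.139, 0.005]
ft_force: [0.4, 13.5, 4.6]
opening: 0.12
gripper_force: 58.9
t 4.48 p [ 0.5132 -0.0724  0.1496] yang 88.08 z [ 0.002  0.003 -1.   ] F [ 0.4 13.5  4.6] T [ 2.11 -0.08  0.14] open 0.12 g 58.9 j6 -1.71
```

```bash
python3 -m handwheel '[[0,0.004,0,0,0,0,0.005],[0,0.007,0,0,0,0,0.005],[0,0.007,0,0,0,0,0.005],[0,0.007,0,0,0,0,0.005],[0,0.007,0,0,0,0,0.005],[0,0.007,0,0,0,0,0.005],[0,0.007,0,0,0,0,0.005],[0,0.007,0,0,0,0,0.005],[0,0.007,0,0,0,0,0.005],[0,0.004,0,0,0,0,0.005]]'
python3 -c "
from h import *; st()"
```

```text
time: 5.32
tcp_pos: [0.5148, -0.0106, 0.1496]
tcp_rot: [0.051, 3.14, -0.002]
ft_force: [-3.6, -4.0, 8.8]
opening: 0.125
gripper_force: 59.6
t 5.32 p [ 0.5148 -0.0106  0.1496] yang 88.16 z [ 0.001 -0.001 -1.   ] F [-3.6 -4.   8.8] T [-0.7   0.49  0.11] open 0.125 g 59.6 j6 -1.58
```

```bash
python3 -m handwheel '[[0,0.003,0,0,0,0,0.005],[0,0.003,0,0,0,0,0.005],[0,0.003,0,0,0,0,0.005],[0,0,0,0,0,0,0.005]]'
python3 -m handwheel '[[0,0.002,0,0,0,0,0.005],[0,0,0,0,0,0,0.005]]'
python3 -m handwheel '[[0,0.002,0,0,0,0,0.005],[0,0,0,0,0,0,0.005]]'
```

```text
time: 5.65
tcp_pos: [0.5151, -0.0015, 0.1496]
tcp_rot: [0.051, 3.14, -0.001]
ft_force: [-2.8, 0.4, 8.3]
opening: 0.124
gripper_force: 59.6
time: 5.82
tcp_pos: [0.5151, 0.0003, 0.1496]
tcp_rot: [0.051, 3.14, -0.001]
ft_force: [-3.3, -0.8, 7.1]
opening: 0.128
gripper_force: 59.7
time: 5.98
tcp_pos: [0.5152, 0.0022, 0.1496]
tcp_rot: [0.051, 3.14, -0.001]
ft_force: [-3.1, -1.6, 8.0]
opening: 0.124
gripper_force: 59.7
```

```bash
python3 -m handwheel '[[0,0.0015,0,0,0,0,0.005],[0,0,0,0,0,0,0.005]]'
python3 -m handwheel '[[0,0.0015,0,0,0,0,0.005],[0,0,0,0,0,0,0.005]]'
python3 -m handwheel '[[0,0.001,0,0,0,0,0.005],[0,0,0,0,0,0,0.005]]'
```

```text
time: 6.15
tcp_pos: [0.5152, 0.0029, 0.1496]
tcp_rot: [0.05, 3.14, -0.004]
ft_force: [-3.8, -7.0, 8.5]
opening: 0.125
gripper_force: 59.8
time: 6.32
tcp_pos: [0.5152, 0.0031, 0.1496]
tcp_rot: [0.049, 3.14, -0.007]
ft_force: [-2.7, -15.0, 9.1]
opening: 0.125
gripper_force: 60.0
time: 6.48
tcp_pos: [0.5152, 0.0032, 0.1496]
tcp_rot: [0.049, 3.14, -0.009]
ft_force: [-4.3, -19.3, 9.9]
opening: 0.126
gripper_force: 60.1
```

```bash
python3 -m handwheel '[[0,-0.0022,0,0,0,0,0.005],[0,0,0,0,0,0,0.01],[0,0,0,0,0,0,0.02],[0,0,0,0,0,0,0.03],[0,0,0,0,0,0,0.04],[0,0,-0.005,0,0,0,0.04],[0,0,-0.02,0,0,0,0.04],[0,0,-0.03,0,0,0,0.04],[0,-0.03,-0.03,0,0,0,0.04],[0,-0.04,0,0,0,0,0.04]]'
python3 -m handwheel '[[0,-0.04,0,0,0,0,0.04],[0,0,0,0,0,0,0.04]]'
python3 -c "
from h import *; st()
im=bot.capture('top'); c=lid('top',im); P=cast('top',c[:,0],.135)[:,:2]
cv2.imwrite('pics/top2.png',cv2.convertScaleAbs(cv2.resize(im[165:310,245:435,::-1],None,fx=4,fy=4,interpolation=2),alpha=1.3,beta=20))"
```

```text
time: 7.32
tcp_pos: [0.5161, -0.0643, 0.2385]
tcp_rot: [0.045, 3.132, -0.001]
ft_force: [2.4, -0.2, 1.3]
opening: 0.467
gripper_force: 0.0
time: 7.48
tcp_pos: [0.5118, -0.1102, 0.2341]
tcp_rot: [0.057, 3.138, -0.004]
ft_force: [-0.3, 0.7, 0.5]
opening: 0.467
gripper_force: 0.0
t 7.48 p [ 0.5118 -0.1102  0.2341] yang 87.92 z [ 0.003 -0.002 -1.   ] F [-0.3  0.7  0.5] T [0.02 0.   0.03] open 0.467 g 0.0 j6 -1.77
```

View pics/top2.png

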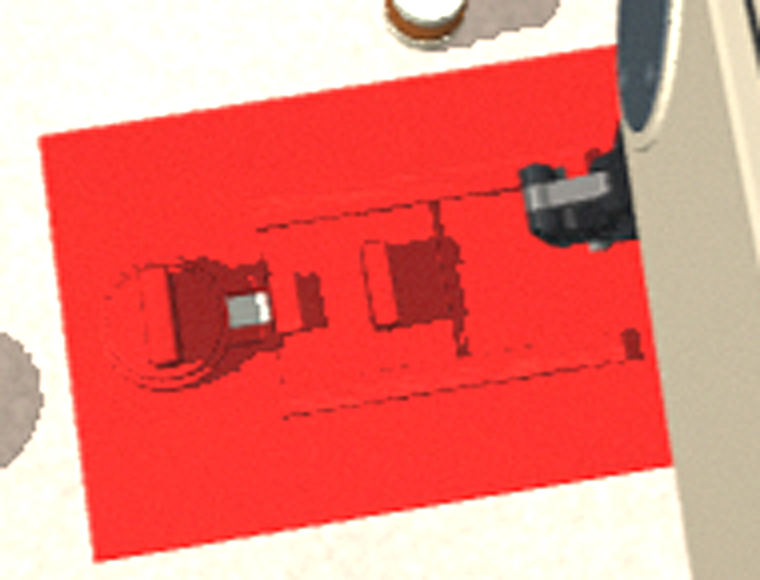

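The hatch is shut, with the fin now near crop (383,284). The knob wing is unchanged at (162,316), so I'll move over it.

```bash
python3 -m handwheel '[[0,0.036,0,0,0,0,0.04],[0,0.036,0,0,0,0,0.04],[0,0.036,0,0,0,0,0.04],[0,0.036,0,0,0,0,0.04],[0,0.036,0,0,0,0,0.04],[0,0.036,0,0,0,0,0.04],[0,0,0,0,0,0,0.04],[0,0,0,0,0,0,0.04]]'
python3 -c "
from h import *; to([.5165,.108,.163])"
```

```text
time: 8.2
tcp_pos: [0.5179, 0.1133, 0.2327]
tcp_rot: [-0.045, -3.141, -0.0]
ft_force: [-0.1, 0.5, -0.2]
opening: 0.47
gripper_force: 0.0
t 8.2 p [0.5179 0.1133 0.2327] yang 88.37 z [-0.001  0.    -1.   ] F [-0.1  0.5 -0.2] T [ 0.   -0.   -0.01] open 0.47 g 0.0 j6 -1.35
tool shift [ 0.0012 -0.0054  0.0697]
```

```bash
python3 -m handwheel '[[0.001,-0.005,0.01,0,0,0,0.04],[0,0,0.02,0,0,0,0.04],[0,0,0.02,0,0,0,0.04],[0,0,0.01,0,0,0,0.04],[0,0,0.009,0,0,0,0.04],[0,0,0,0,0,0,0.04]]'
python3 -c "
from h import *; st(); cv2.imwrite('pics/s3.png',cv2.resize(bot.capture('scene')[130:230,260:400,::-1],None,fx=5,fy=5))"
```

```text
time: 8.7
tcp_pos: [0.5161, 0.1046, 0.1619]
tcp_rot: [-0.054, -3.138, 0.001]
ft_force: [0.2, -0.3, -0.1]
opening: 0.471
gripper_force: 0.0
t 8.7 p [0.5161 0.1046 0.1619] yang 88.03 z [-0.003 -0.001 -1.   ] F [ 0.2 -0.3 -0.1] T [-0.02  0.09  0.01] open 0.471 g 0.0 j6 -1.36
```

View pics/s3.png

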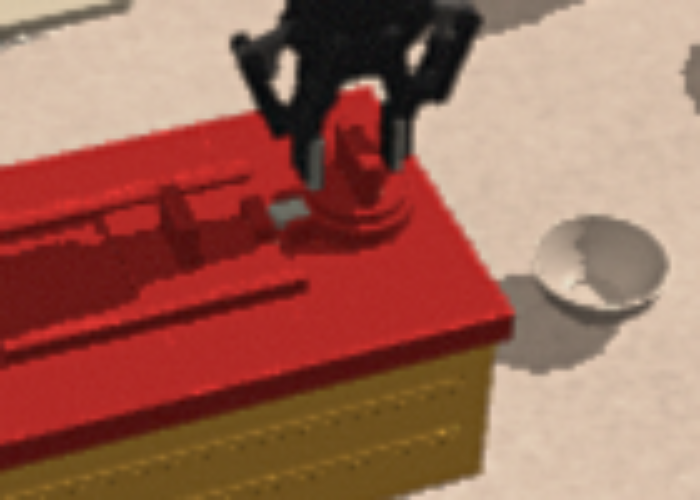

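The pads at crop (312,165) and (398,145) straddle the wing at (358,165). I'll close on it.

```bash
python3 -m handwheel '[[0,0.0025,0,0,0,0,0.03],[0,0,0,0,0,0,0.02],[0,0,0,0,0,0,0.01],[0,0,0,0,0,0,0.005],[0,0,0,0,0,0,0.005],[0,0,0,0,0,0,0.005],[0,0,0,0,0,0,0.005]]'
python3 -c "
from h import *; st()"
```

```text
time: 9.33
tcp_pos: [0.5182, 0.1081, 0.1649]
tcp_rot: [0.051, 3.139, -0.0]
ft_force: [-0.7, -2.5, 6.1]
opening: 0.151
gripper_force: 61.0
t 9.33 p [0.5182 0.1081 0.1649] yang 88.12 z [ 0.002 -0.    -1.   ] F [-0.7 -2.5  6.1] T [-0.57  0.11 -0.02] open 0.151 g 61.0 j6 -1.35
```

```bash
python3 -m handwheel '[[0,0,0,0,0,4,0.005],[0,0,0,0,0,7,0.005],[0,0,0,0,0,7,0.005],[0,0,0,0,0,7,0.005],[0,0,0,0,0,7,0.005],[0,0,0,0,0,7,0.005],[0,0,0,0,0,7,0.005],[0,0,0,0,0,7,0.005],[0,0,0,0,0,7,0.005],[0,0,0,0,0,4,0.005]]'
python3 -m handwheel '[[0,0,0,0,0,3,0.005],[0,0,0,0,0,3,0.005],[0,0,0,0,0,3,0.005],[0,0,0,0,0,0,0.005]]'
python3 -c "
from h import *; st()"
```

```text
time: 10.17
tcp_pos: [0.5182, 0.1079, 0.1649]
tcp_rot: [1.715, 2.63, 0.001]
ft_force: [-0.9, -3.9, 5.7]
opening: 0.153
gripper_force: 61.0
time: 10.5
tcp_pos: [0.5182, 0.1079, 0.1649]
tcp_rot: [1.912, 2.49, 0.001]
ft_force: [-0.1, -4.0, 6.7]
opening: 0.147
gripper_force: 61.1
t 10.5 p [0.5182 0.1079 0.1649] yang 14.97 z [ 0.002 -0.    -1.   ] F [-0.1 -4.   6.7] T [-0.75  0.05 -0.02] open 0.147 g 61.1 j6 -0.08
```

```bash
s(){ python3 -c "from h import *; st()"; }
python3 -m handwheel '[[0,0,0,0,0,4,0.005],[0,0,0,0,0,4,0.005],[0,0,0,0,0,4,0.005],[0,0,0,0,0,0,0.005]]' >/dev/null; s
python3 -m handwheel '[[0,0,0,0,0,2,0.005],[0,0,0,0,0,2,0.005],[0,0,0,0,0,0,0.005]]' >/dev/null; s
python3 -m handwheel '[[0,0,0,0,0,2,0.005],[0,0,0,0,0,2,0.005],[0,0,0,0,0,0,0.005]]' >/dev/null; s
python3 -m handwheel '[[0,0,0,0,0,2,0.005],[0,0,0,0,0,2,0.005],[0,0,0,0,0,0,0.005]]' >/dev/null; s
```

```text
t 10.83 p [0.5181 0.1079 0.1649] yang 2.92 z [ 0.002 -0.001 -1.   ] F [-1.3 -4.   7.5] T [-0.74  0.09  0.  ] open 0.151 g 61.1 j6 0.13
t 11.08 p [0.5181 0.1079 0.1649] yang -0.98 z [ 0.002 -0.001 -1.   ] F [-0.5 -4.3  7. ] T [-0.72  0.12  0.02] open 0.149 g 61.1 j6 0.2
t 11.33 p [0.5181 0.1079 0.1649] yang -4.98 z [ 0.002 -0.001 -1.   ] F [-0.5 -3.9  7.3] T [-0.77  0.11  0.01] open 0.15 g 61.1 j6 0.27
t 11.58 p [0.5181 0.1079 0.1649] yang -8.98 z [ 0.002 -0.001 -1.   ] F [-1.3 -5.3  6.2] T [-0.78  0.11 -0.01] open 0.147 g 61.1 j6 0.34
```

```bash
s(){ python3 -c "from h import *; st()"; }
python3 -m handwheel '[[0,0,0,0,0,1.5,0.005],[0,0,0,0,0,1.5,0.005],[0,0,0,0,0,0,0.005]]' >/dev/null; s
python3 -m handwheel '[[0,0,0,0,0,1.5,0.005],[0,0,0,0,0,1.5,0.005],[0,0,0,0,0,0,0.005]]' >/dev/null; s
python3 -m handwheel '[[0,0,0,0,0,1.5,0.005],[0,0,0,0,0,1.5,0.005],[0,0,0,0,0,0,0.005]]' >/dev/null; s
python3 -c "
from h import *
for n in('top','scene'): cv2.imwrite(f'pics/{n}4.png',bot.capture(n)[:,:,::-1])
a=cv2.imread('pics/top4.png')[200:280,265:365];b=cv2.imread('pics/scene4.png')[140:220,270:370]
cv2.imwrite('pics/ab4.png',cv2.convertScaleAbs(cv2.resize(np.hstack([a,b]),None,fx=4,fy=4,interpolation=2),alpha=1.3,beta=20))"
```

```text
t 11.83 p [0.5181 0.1079 0.1649] yang -11.95 z [ 0.002 -0.001 -1.   ] F [ 0.4 -4.3  6.8] T [-0.79  0.14 -0.07] open 0.151 g 61.1 j6 0.39
t 12.08 p [0.5181 0.1079 0.1649] yang -14.95 z [ 0.002 -0.001 -1.   ] F [-1.2 -5.   6. ] T [-0.75  0.1  -0.05] open 0.148 g 61.1 j6 0.44
t 12.33 p [0.5181 0.1079 0.1649] yang -17.95 z [ 0.002 -0.001 -1.   ] F [-1.1 -4.4  6.5] T [-0.84  0.18 -0.02] open 0.148 g 61.1 j6 0.5
```

View pics/ab4.png

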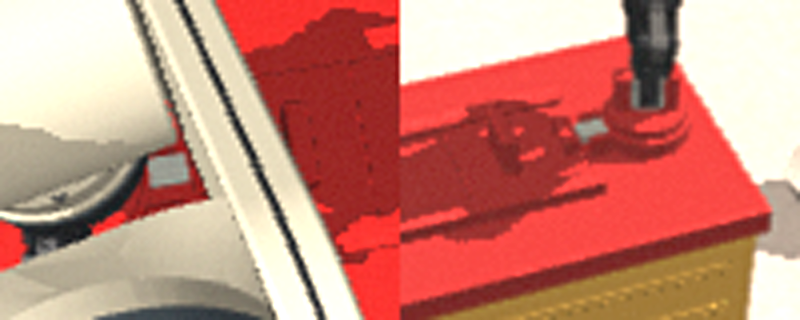

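The bolt tip is at about (312,242) in the top view and (315,172) in the scene view, so it has barely moved. The wing turns with the pads. I'll continue in small steps, watching torque and bolt.

```bash
cat >> h.py <<'E'
def bolt():
    im=bot.capture("scene").astype(float)[160:184,300:330]
    w=np.clip(im[:,:,1]-60,0,60)/60   # grey steel: green high, red plastic low
    ys,xs=np.mgrid[160:184,300:330]
    cols=w.sum(0); print("  bolt area",w.sum().round(1),"cols",dict(zip(range(308,326),cols[8:26].round(1))))
def s(): st(); bolt()
E
python3 -c "from h import *; bolt()"
for i in 1; do :; done
python3 -m handwheel '[[0,0,0,0,0,1.5,0.005],[0,0,0,0,0,1.5,0.005],[0,0,0,0,0,0,0.005]]' >/dev/null; python3 -c "from h import *; s()"
python3 -m handwheel '[[0,0,0,0,0,1.5,0.005],[0,0,0,0,0,1.5,0.005],[0,0,0,0,0,0,0.005]]' >/dev/null; python3 -c "from h import *; s()"
python3 -m handwheel '[[0,0,0,0,0,1.5,0.005],[0,0,0,0,0,1.5,0.005],[0,0,0,0,0,0,0.005]]' >/dev/null; python3 -c "from h import *; s()"
```

```text
bolt area 18.7 cols {308: np.float64(0.0), 309: np.float64(0.0), 310: np.float64(0.0), 311: np.float64(0.0), 312: np.float64(0.0), 313: np.float64(0.0), 314: np.float64(1.5), 315: np.float64(2.5), 316: np.float64(2.7), 317: np.float64(2.6), 318: np.float64(2.8), 319: np.float64(2.5), 320: np.float64(1.9), 321: np.float64(0.6), 322: np.float64(0.0), 323: np.float64(0.0), 324: np.float64(0.0), 325: np.float64(0.0)}
t 12.73 p [0.518  0.1079 0.1649] yang -20.95 z [ 0.002 -0.001 -1.   ] F [-2.  -3.6  7.5] T [-0.81  0.13 -0.03] open 0.153 g 61.1 j6 0.55
  bolt area 19.5 cols {308: np.float64(0.0), 309: np.float64(0.0), 310: np.float64(0.0), 311: np.float64(0.0), 312: np.float64(0.0), 313: np.float64(0.0), 314: np.float64(1.5), 315: np.float64(2.6), 316: np.float64(2.8), 317: np.float64(2.6), 318: np.float64(2.8), 319: np.float64(2.5), 320: np.float64(2.0), 321: np.float64(0.6), 322: np.float64(0.0), 323: np.float64(0.0), 324: np.float64(0.0), 325: np.float64(0.0)}
t 13.03 p [0.5181 0.1079 0.1649] yang -23.94 z [ 0.002 -0.001 -1.   ] F [-0.9 -3.2  6.7] T [-0.79  0.17 -0.02] open 0.147 g 61.
[... 283 characters left out ...]
loat64(2.5), 320: np.float64(1.9), 321: np.float64(0.6), 322: np.float64(0.0), 323: np.float64(0.0), 324: np.float64(0.0), 325: np.float64(0.0)}
t 13.33 p [0.5181 0.1079 0.1649] yang -26.92 z [ 0.002 -0.001 -1.   ] F [-0.6 -4.5  7.4] T [-0.77  0.08  0.16] open 0.146 g 61.1 j6 0.65
  bolt area 18.2 cols {308: np.float64(0.0), 309: np.float64(0.0), 310: np.float64(0.0), 311: np.float64(0.0), 312: np.float64(0.0), 313: np.float64(0.1), 314: np.float64(1.6), 315: np.float64(2.6), 316: np.float64(2.8), 317: np.float64(2.6), 318: np.float64(2.8), 319: np.float64(2.4), 320: np.float64(2.0), 321: np.float64(0.6), 322: np.float64(0.0), 323: np.float64(0.0), 324: np.float64(0.0), 325: np.float64(0.0)}
```

Run:
```python
from h import *
im0=cv2.imread('pics/scene0.png')[:,:,::-1];im1=bot.capture('scene')
for im in (im0,im1):
    w=np.clip(im[160:184,305:330,1].astype(float)-60,0,60)/60; print(w.sum(0).round(1).tolist())
o=[im[135:195,280:360,::-1] for im in(im0,im1)]
cv2.imwrite('pics/cmp.png',cv2.convertScaleAbs(cv2.resize(np.hstack(o),None,fx=5,fy=5,interpolation=2),alpha=1.4,beta=20))
```

```text
[1.0, 0.9, 0.5, 0.0, 0.0, 0.0, 0.0, 0.0, 0.6, 2.6, 3.9, 3.2, 2.4, 2.6, 2.2, 1.8, 0.5, 0.0, 0.0, 0.0, 0.0, 0.0, 0.0, 0.0, 0.0]
[0.0, 0.0, 0.0, 0.0, 0.0, 0.0, 0.0, 0.0, 0.1, 1.5, 2.7, 2.8, 2.6, 2.8, 2.4, 2.0, 0.6, 0.0, 0.0, 0.0, 0.0, 0.0, 0.0, 0.9, 0.0]
```

View pics/cmp.png

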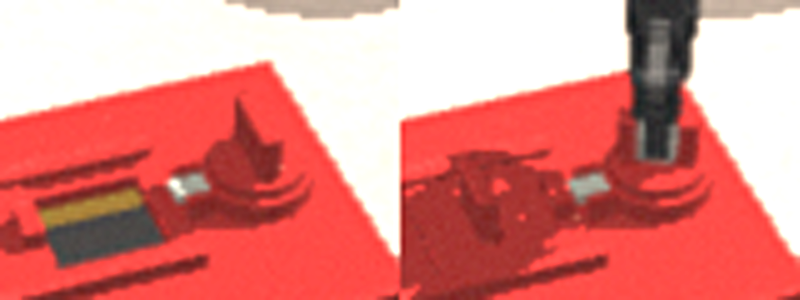

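The keeper block on the hatch hides the bolt's front end, near crop (570,187), so its motion can't be seen. Torque has just risen to +0.16 N m, as it would where the detent begins. I'll follow the torque from here.

```bash
s(){ python3 -c "from h import *; st()"; }
python3 -m handwheel '[[0,0,0,0,0,2,0.005],[0,0,0,0,0,0,0.005]]' >/dev/null; s
python3 -m handwheel '[[0,0,0,0,0,2,0.005],[0,0,0,0,0,0,0.005]]' >/dev/null; s
python3 -m handwheel '[[0,0,0,0,0,2,0.005],[0,0,0,0,0,0,0.005]]' >/dev/null; s
python3 -m handwheel '[[0,0,0,0,0,2,0.005],[0,0,0,0,0,0,0.005]]' >/dev/null; s
python3 -m handwheel '[[0,0,0,0,0,2,0.005],[0,0,0,0,0,0,0.005]]' >/dev/null; s
```

```text
t 13.6 p [0.5181 0.1079 0.1649] yang -28.93 z [ 0.002 -0.001 -1.   ] F [-0.9 -4.8  6.4] T [-0.83  0.07  0.21] open 0.148 g 61.1 j6 0.69
t 13.77 p [0.5181 0.1079 0.1649] yang -30.92 z [ 0.002 -0.001 -1.   ] F [-0.6 -3.7  6.7] T [-0.72  0.04  0.29] open 0.151 g 61.1 j6 0.72
t 13.93 p [0.5181 0.1079 0.1649] yang -32.93 z [ 0.002 -0.001 -1.   ] F [ 0.  -4.3  7.6] T [-0.76  0.01  0.27] open 0.15 g 61.1 j6 0.76
t 14.1 p [0.5181 0.1079 0.1649] yang -34.94 z [ 0.002 -0.001 -1.   ] F [-0.8 -5.   6.5] T [-0.79  0.04  0.16] open 0.148 g 61.1 j6 0.79
t 14.27 p [0.5181 0.1079 0.1649] yang -36.95 z [ 0.002 -0.001 -1.   ] F [-0.9 -4.2  6.3] T [-0.75  0.13  0.12] open 0.151 g 61.1 j6 0.83
```

```bash
s(){ python3 -c "from h import *; st()"; }
python3 -m handwheel '[[0,0,0,0,0,2,0.005],[0,0,0,0,0,0,0.005]]' >/dev/null; s
python3 -m handwheel '[[0,0,0,0,0,2,0.005],[0,0,0,0,0,0,0.005]]' >/dev/null; s
python3 -m handwheel '[[0,0,0,0,0,2,0.005],[0,0,0,0,0,0,0.005]]' >/dev/null; s
python3 -m handwheel '[[0,0,0,0,0,2,0.005],[0,0,0,0,0,0,0.005]]' >/dev/null; s
python3 -m handwheel '[[0,0,0,0,0,2,0.005],[0,0,0,0,0,0,0.005]]' >/dev/null; s
```

```text
t 14.43 p [0.5181 0.1079 0.1649] yang -38.96 z [ 0.002 -0.    -1.   ] F [-1.3 -4.   6.2] T [-0.71  0.08 -0.04] open 0.148 g 61.1 j6 0.86
t 14.6 p [0.5181 0.108  0.1649] yang -40.97 z [ 0.002 -0.    -1.   ] F [-0.3 -3.8  6.4] T [-0.72  0.14 -0.12] open 0.154 g 61.1 j6 0.9
t 14.77 p [0.5181 0.1079 0.1649] yang -42.98 z [ 0.002 -0.    -1.   ] F [ 0.2 -4.3  6.8] T [-0.78  0.04 -0.09] open 0.148 g 61.1 j6 0.93
t 14.93 p [0.518  0.108  0.1649] yang -44.99 z [ 0.002 -0.    -1.   ] F [-1.4 -4.3  6.4] T [-0.63  0.17 -0.13] open 0.146 g 61.2 j6 0.97
t 15.1 p [0.5181 0.108  0.1649] yang -47.0 z [ 0.002 -0.    -1.   ] F [-1.2 -3.9  7.6] T [-0.67  0.22 -0.19] open 0.149 g 61.2 j6 1.0
```

```bash
s(){ python3 -c "from h import *; st()"; }
python3 -m handwheel '[[0,0,0,0,0,2,0.005],[0,0,0,0,0,0,0.005]]' >/dev/null; s
python3 -m handwheel '[[0,0,0,0,0,2,0.005],[0,0,0,0,0,0,0.005]]' >/dev/null; s
python3 -m handwheel '[[0,0,0,0,0,2,0.005],[0,0,0,0,0,0,0.005]]' >/dev/null; s
python3 -m handwheel '[[0,0,0,0,0,2,0.005],[0,0,0,0,0,0,0.005]]' >/dev/null; s
```

```text
t 15.27 p [0.518  0.108  0.1649] yang -49.0 z [ 0.002 -0.    -1.   ] F [-0.9 -3.4  6.8] T [-0.65  0.12 -0.34] open 0.149 g 61.2 j6 1.04
t 15.43 p [0.518  0.108  0.1649] yang -51.0 z [ 0.002 -0.    -1.   ] F [-1.5 -4.3  6.7] T [-0.67  0.22 -0.25] open 0.15 g 61.2 j6 1.07
t 15.6 p [0.518  0.1079 0.1649] yang -53.0 z [ 0.002 -0.    -1.   ] F [-0.6 -4.2  6.3] T [-0.73  0.17 -0.19] open 0.148 g 61.2 j6 1.11
t 15.77 p [0.518  0.1079 0.1649] yang -54.99 z [ 0.002 -0.    -1.   ] F [-0.3 -3.4  7.7] T [-0.78  0.26 -0.19] open 0.15 g 61.2 j6 1.14
```

```bash
s(){ python3 -c "from h import *; st()"; }
python3 -m handwheel '[[0,0,0,0,0,2,0.005],[0,0,0,0,0,0,0.005]]' >/dev/null; s
python3 -m handwheel '[[0,0,0,0,0,1,0.005],[0,0,0,0,0,0,0.005]]' >/dev/null; s
python3 -m handwheel '[[0,0,0,0,0,0,0.005],[0,0,0,0,0,0,0.005]]' >/dev/null; s
```

```text
t 15.93 p [0.518  0.1079 0.1649] yang -56.97 z [ 0.002 -0.001 -1.   ] F [-1.  -4.1  7.8] T [-0.72  0.23 -0.04] open 0.148 g 61.2 j6 1.18
t 16.1 p [0.518  0.1079 0.1649] yang -57.92 z [ 0.002 -0.001 -1.   ] F [-1.2 -3.7  7.9] T [-0.75  0.19 -0.05] open 0.15 g 61.2 j6 1.19
t 16.27 p [0.518  0.1079 0.1649] yang -57.87 z [ 0.002 -0.001 -1.   ] F [-1.2 -4.   6.6] T [-0.77  0.25  0.  ] open 0.15 g 61.2 j6 1.19
```

```bash
python3 -m handwheel '[[0,0,0,0,0,0,0.01],[0,0,0,0,0,0,0.02],[0,0,0,0,0,0,0.03],[0,0,0,0,0,0,0.04],[0,0,-0.005,0,0,0,0.04],[0,0,-0.02,0,0,0,0.04],[0,0,-0.03,0,0,0,0.04],[0,0,-0.03,0,0,0,0.04],[0,0,-0.03,0,0,0,0.04],[0,0,0,0,0,0,0.04]]'
python3 -m handwheel '[[-0.025,-0.016,0,0,0,0,0.04],[-0.025,-0.016,0,0,0,0,0.04],[-0.025,-0.016,0,0,0,0,0.04],[-0.025,-0.016,0,0,0,0,0.04],[-0.025,-0.016,0,0,0,0,0.04],[0,0,0,0,0,0,0.04],[0,0,0,0,0,0,0.04]]'
python3 - <<'E'
from h import *
st()
for n in('top','scene'): cv2.imwrite(f'pics/{n}5.png',bot.capture(n)[:,:,::-1])
a=cv2.imread('pics/top5.png')[170:305,200:400];b=cv2.imread('pics/scene5.png')[130:265,200:400]
cv2.imwrite('pics/ab5.png',cv2.convertScaleAbs(cv2.resize(np.vstack([a,b]),(600,800)[::1] if 0 else None,fx=2.2,fy=2.2,interpolation=2),alpha=1.3,beta=20))
E
```

```text
time: 17.1
tcp_pos: [0.5206, 0.109, 0.285]
tcp_rot: [3.018, 0.869, 0.016]
ft_force: [1.2, -0.1, -0.3]
opening: 0.47
gripper_force: 0.0
time: 17.68
tcp_pos: [0.3681, 0.1096, 0.279]
tcp_rot: [-3.019, -0.87, -0.001]
ft_force: [0.1, -0.6, 0.4]
opening: 0.469
gripper_force: 0.0
t 17.68 p [0.3681 0.1096 0.279 ] yang -57.84 z [ 0.001  0.    -1.   ] F [ 0.1 -0.6  0.4] T [-0.01  0.01 -0.  ] open 0.469 g 0.0 j6 1.27
```

View pics/ab5.png

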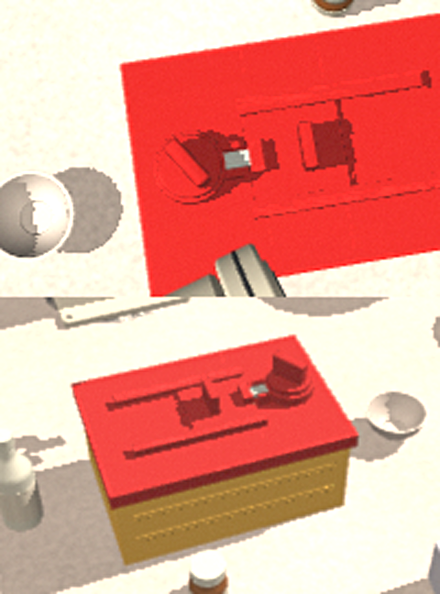

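The top view shows the wing turned to a diagonal near crop (188,160) with the bolt running into the keeper. The hatch is shut with its fin at (310,145), and the dish, spray and jar are where they were. I'll check the wing angle and the hatch numerically.

Run:
```python
from h import *
f=lambda p,z:cast("top",np.array(p)/2.2+[200,170],z)[:,:2]
P=f([[163,143],[173,136],[213,174],[202,187]],.187)
for a,b in((0,3),(1,2)): d=P[a]-P[b]; print("wing ang",np.degrees(np.arctan2(d[1],d[0]))%180)
print("wing c",P.mean(0),"fin c",f([[310,145]],.1705))
im0=cv2.imread('pics/top2.png');a=cv2.imread('pics/top5.png')[165:310,245:435]
b=cv2.convertScaleAbs(cv2.resize(a,None,fx=4,fy=4,interpolation=2),alpha=1.3,beta=20)
r=np.s_[220:350,345:470]; print("fin shift px/4",cv2.phaseCorrelate(im0[r][:,:,2].astype(float).copy(),b[r][:,:,2].astype(float).copy()))
```

```text
wing ang 31.40629277131246
wing ang 36.08215535193938
wing c [0.51826362 0.10509086] fin c [[5.13509260e-01 3.64577159e-04]]
fin shift px/4 ((0.5852900054844383, 0.46900243102736283), 0.9898075167282802)
```

```bash
python3 -c "
from workcell import bot; print(bot.hand_in())"
```

```text
the job is handed in; nothing more can be done
None
```

I slid the hatch to its hard stop, turned the knob clockwise through the click to about 0.34 rad past the detent's top (short of over-driving), and handed the job in; the knob stayed put after release, the bystanders were not touched, and the bolt's tip is hidden in the keeper, so the click is judged from torque and the knob's angle.

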